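# Free the eccentric lock and close the bearing-press support plates

### The job

Get the jig ready for pressing the bearing: with a fingertip against its red knob, turn the eccentric cam until its low point (the side the lever points to) faces the slide's brass roller squarely. Only then push the slide forward by its yellow plate, fully home, so that its black plate closes against the fixed black plate around the pinion. Grip and lift nothing, leave the pinion standing where it is and everything else undisturbed, and finish with the robot clear.

Things in the scene. Friction and masses are not known exactly. Their poses are not given: they have to be found in the camera images.
- jig: Fixed green base plate 310 x 280 x 12 mm (x -165 to +145, y -140 to +140 mm in its frame). Origin on the table surface. +x: the way the slide goes forward; +y: from cam to slide; z up. Cam pivot at (10, -60) mm, slide's centre line at y = +80. Slide rails 26 mm high. Fixed black notched plate ahead of the slide: 100 mm wide, x +30 to +125 mm, top 45 mm above the table.
- cam (a joint): Cam angle, rad, counter-clockwise from above, limits +-3.5. 0: high point faces the roller, lever along the jig's +x. +3.14 or -3.14 (same place, either way round): low point faces the roller, lever along the jig's -x, over it. Starts within +-0.95, stays where left, takes about 3 N at the knob. Lever in the world: jig yaw + this. Slide goes fully home only within about 0.4 rad of the low point.
- cam_pivot (a point): The cam's upright axis, 50 mm above the table, at the top of the hub. The cam is an aluminium disc of radius 42 mm, 20 mm thick (16 to 36 mm above the table), its centre 18 mm off the pivot, so its rim is 60 mm from the pivot at the high point (black dot on top) and 24 mm at the low point.
- cam_knob (a point): Centre of the top of the red knob, 93 mm above the table: an upright round post of 18 mm diameter at the end of the lever, 65 mm from the pivot, on the low side of the cam. The post is free from 50 to 93 mm above the table; the dark lever bar under it is 14 mm wide, its top 50 mm above the table. The post does not turn on the lever.
- slide (a joint): Travel of the slide, m: 0 fully back, 0.0405 fully home with the two black plates touching (a hard stop). It starts between 0 and 0.005, stays where it is left and needs about 4 N to push.
- push_face (a point): Centre of the rear face of the slide's yellow upright push plate: 70 mm wide, 10 mm thick, from 30 to 75 mm above the table (this point at 55 mm). The face looks along the jig's -x; push it along the jig's +x. Behind it is open space, with only the two low rails (26 mm high).
- roller (a point): Centre of the slide's brass follower roller (18 mm diameter, 26 mm above the table), on the slide's side arm, behind the cam on the line through the pivot along the jig's x axis.
- pinion: Steel pinion with a roller bearing on it, standing loose on the jig's base plate in the notch of the fixed black plate: 92 mm tall, foot 40 mm across, widest 48 mm. Origin: centre of its underside, 12 mm above the table. Must stay standing in place.
- bearing: Spare bearing ring lying loose on the fixed black plate, 48 mm outside diameter, 14 mm high. Origin: centre of its underside, 45 mm above the table. Bystander.
- grease_can: Green can standing on the table, 64 mm diameter, 85 mm tall; origin at the centre of its underside. Bystander.
- wrench: Steel wrench lying flat on the table beyond the jig; origin at the middle of its underside. Bystander.
- drift: Brass rod lying on the table, 18 mm diameter, 120 mm long; origin under its middle. Bystander.
- collar: Dark steel collar lying flat on the table, 60 mm outside diameter, 22 mm high; origin at the centre of its underside. Bystander.
- bolt_tray: Empty red tray on the table, 110 x 80 x 35 mm; origin at the centre of its underside. Bystander.
Things that resemble listed ones, but are neither listed nor needed, are in the scene too. What is shaped like the pinion but blue is not meant.

How it is judged (in metres and radians):
On the way, in this order (a step that is already met when the one before it is completed fails the run):
1. the cam's low point faces the roller (within 0.40 rad) while the slide is still back (at most 14 mm forward) ((value of joint cam above 2.74159 rad or value of joint cam below -2.74159 rad) and value of joint slide below 0.014 m), for 0.2 s.
2. the slide is fully home ((value of joint cam above 2.69159 rad or value of joint cam below -2.69159 rad) and value of joint slide above 0.038 m), for 0.2 s.
At the end, for the whole second after the job is handed in: The cam's low point faces the roller within 0.45 rad, the slide is home within 2.5 mm, both at rest; the pinion stands upright (within 0.1 rad) within 12 mm of where it was (all of step 2 and angle between pinion's own z axis and vertical below 0.1 rad and distance of pinion from where it was at the start of the episode below 0.012 m and linear speed of pinion below 0.02 m/s and velocity of joint slide below 0.01 m/s and velocity of joint cam between -0.1 and 0.1 rad/s); the robot touches nothing.
It fails at once if the slide was pushed forward (over 14 mm) while the cam's low point did not face the roller (more than 0.50 rad off) (value of joint slide above 0.014 m and not (value of joint cam above 2.64159 rad or value of joint cam below -2.64159 rad)).
It fails at once if the pinion was lifted, tipped (over 0.2 rad) or displaced by more than 12 mm (angle between pinion's own z axis and vertical above 0.2 rad or distance of pinion from where it was at the start of the episode above 0.012 m).
It fails at once if the spare bearing (20 mm) or another bystander (30 mm) was lifted, carried or displaced (distance of bearing from where it was at the start of the episode above 0.02 m or distance of any of grease_can, wrench, drift, collar, bolt_tray from where it was at the start of the episode above 0.03 m).
It also fails if it takes over 51 s, if anything falls off the work surface, if the arm or the gripper's body presses on something with over 40 N, if the wrist force passes 120 N, or if a joint passes its speed limit or range.

### The arm

A 6-joint arm with a two-finger parallel gripper is mounted at the origin on the work surface. World frame = base frame: x ahead of the robot, y to its left, z up, the work surface at z = 0. Lengths are in mm, angles in rad, forces in N, time in s.
With the tool pointing down it reaches from about 275 to 750 mm from the base axis. Payload 10.2 kg.
Tool frame: the origin (TCP) lies at the very end of the fingers, on their centre line; the grasp point (between the pads) lies 19 mm behind it (ctrl.pinch_z is the distance from the TCP to the grasp point, in mm); y points along the fingers, z is the direction in which the jaws open and shut, and the axes are right-handed (so a half turn about y gives the same grasp; the last joint's range is limited). The gripper opens to 85 mm and grips with 20 to 120 N. Pads are 22 mm wide; open, the fingers measure 114 mm over their backs; the gripper's body (76 mm by 85 mm) begins 54 mm behind the grasp point. The pads swing forward as they close: fully open they stand 13 mm farther back than shut.
Start: joints at [-1.509, 0.313, 1.498, -0, 1.331, -0.223], TCP at [147.494, -503.862, 231.294] pointing down, gripper open.
Joint ranges: [-2.94, 2.94], [-0.97, 2.17], [0.19, 2.56], [-1.23, 4.37], [0.02, 3.11], [-2.88, 2.88]. Speed limits (rad/s): [2.39, 2.39, 3.01, 3.14, 3.14, 3.14].

### API

Orientations are given as a unit quaternion [w, x, y, z].
In Python, from rig import sense, eyes, ctrl gives the robot as it stands. The module is installed in compiled form; this text tells all that it offers.
- The arm moves only by the shell command python3 -m handwheel 'ROWS' [FORCE]. ROWS is JSON, a list of rows, each an object of numbers: "grip": the finger opening in mm, from 0 to 85.4; "tx", "ty", "tz": the shift along the tool's x, y, z in mm; "wx", "wy", "wz": the turn, a rotation vector about the tool's x, y, z in rad. In form: [{"grip": .., "tx": .., "ty": .., "tz": .., "wx": .., "wy": .., "wz": ..}, ...]. A call has 1 to 10 rows; each row shifts and turns the commanded pose from where the row before left it, along the tool's axes as they then stand; what a row does not reach is not made up. A row lasts 1/12 s, in which the tool goes at most 41.7 mm and 7.16 degrees, less where a joint would pass 70% of its speed; a pose out of reach is approached as far as the arm can. A call is refused whole if a number of a shift passes 41.7 or a number of a turn 0.125, either way. A call with a gripper value outside its range is refused whole. The fingers move at their own pace and stop on an object; FORCE is the grip in N (left out, the last holds). Time passes only in rows, so rows that do not move let the fingers close. It gives the time, the measured TCP pose, the force and the opening at its end, in the units of the state.
- sense(): the state, without advancing time (a new reading comes with each control period).
- eyes.capture(name): name is "scene" or "top" or "wrist"; returns a dict with "pixels" (480x640x3 uint8, red, green, blue), "mtx" (3x3 intrinsics, pixels), "R" (3x3) and "t" (3): a world point X has camera coordinates R X + t. Camera axes: x right, y down, z forward; pixel columns grow to the right and rows downward; lengths in mm; the calibration is good to about 2 mm. A picture is of the moment at which its call begins. There is no depth.
- ctrl.finish_job(): hands the job in, once; it reports no verdict.
The state is a dict: "time_s": time; "joints": joint angles; "dq": joint speeds; "tau": joint torques, N m; "eef_pos": TCP position; "ee_rot": TCP orientation; "force": force on the tool from outside, world axes, zero at the start; "wrist_torque": the same for the moment, N m; "grip_width": opening from 0.0 (shut) to 1.0 (fully open).
Only numpy, scipy, OpenCV 4.12 (cv2) and the standard library are available. Lean on these libraries where they do the work, as an engineer would, in place of code of your own. Each camera call takes 0.05 s, during which the arm holds its last target.

## Working session

There is one attempt and no reset: what is moved stays moved. The work goes in short steps, Python scripts to look and compute and a shell command to move; the robot and the scene stay as the last step left them, time stands still between calls to the robot, and variables do not carry over. Pictures are saved under pics/ and viewed, and the job is handed in when it is done.

```bash
mkdir -p pics
cat > h.py <<'E'
import numpy as np, cv2
from rig import sense, eyes, ctrl
def cap(n,fn):
    c=eyes.capture(n); cv2.imwrite('pics/'+fn+'.png',c['pixels'][:,:,::-1]); np.savez('pics/'+fn+'.npz',**c); return c
def ray(c,u,v,z):
    d=np.linalg.inv(c['mtx'])@np.array([u,v,1.]); R=c['R'];o=-R.T@c['t'];w=R.T@d
    return o+w*(z-o[2])/w[2]
def proj(c,X):
    p=c['mtx']@(c['R']@np.array(X,float)+c['t']);return p[:2]/p[2]
E
python3 - <<'E'
from h import *
for n in ['scene','top','wrist']: cap(n,n+'0')
s=sense();print({k:np.round(v,3) for k,v in s.items()})
E
```

```text
{'time_s': np.float64(0.15), 'joints': array([-1.509,  0.313,  1.498, -0.   ,  1.331, -0.223]), 'dq': array([-0.001, -0.001, -0.003,  0.002, -0.   ,  0.001]), 'tau': array([ 0.0000e+00, -4.1237e+01, -2.5980e+01, -0.0000e+00,  3.0000e-03,
        0.0000e+00]), 'eef_pos': array([ 147.479, -503.672,  230.874]), 'ee_rot': array([ 0.1, -0.1,  0.7, -0.7]), 'force': array([-0.249, -0.85 ,  0.217]), 'wrist_torque': array([ 0.034,  0.004, -0.006]), 'grip_width': np.float64(1.0)}
```

View pics/scene0.png

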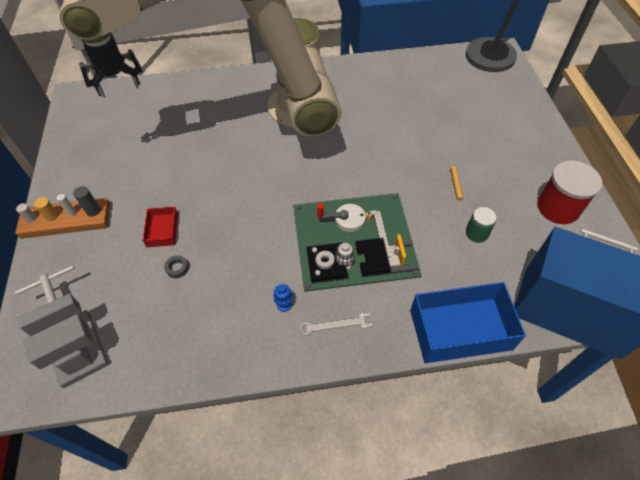

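View pics/top0.png

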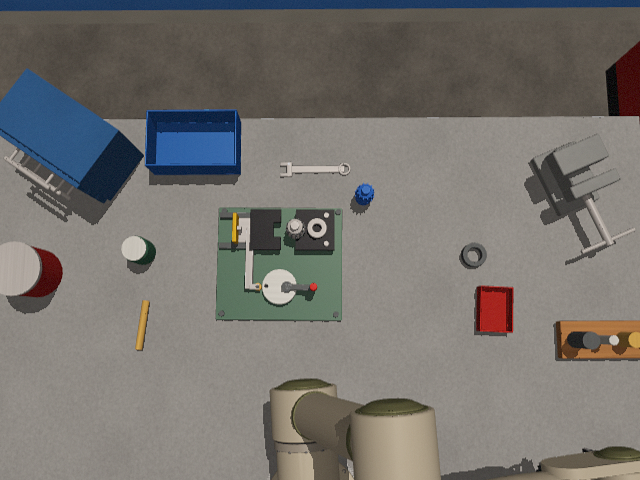

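View pics/wrist0.png

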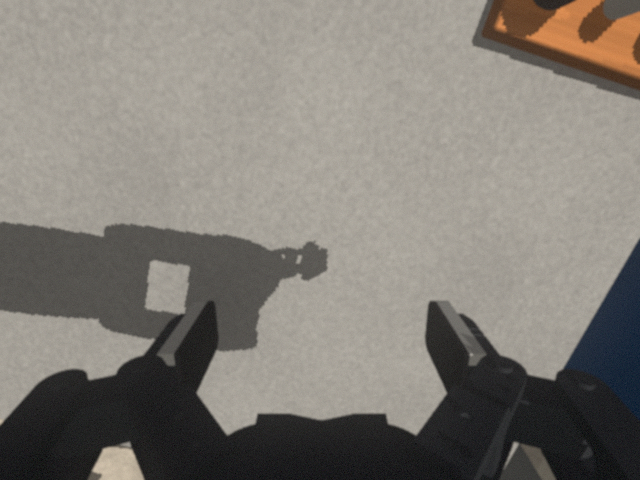

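Run:
```python
from h import *
from scipy.spatial.transform import Rotation as Ro
q=sense()['ee_rot'];print(q,Ro.from_quat(np.roll(q,-1)).as_matrix().round(3))
```

```text
[ 0.10037225 -0.10033923  0.70029202 -0.69960599] [[-0.96  -0.     0.281]
 [-0.281  0.001 -0.96 ]
 [-0.    -1.    -0.001]]
```

The top view shows the jig at about (217–342, 208–321). The slide is at the upper left with its yellow plate at (236,228), the lever points right with the red knob at (313,287), and the pinion is at (295,228). Next I'll measure these.

```bash
cat >> h.py <<'E'
def load(fn): return dict(np.load('pics/'+fn+'.npz'))
def mask(c,lo,hi):
    return cv2.inRange(cv2.cvtColor(c['pixels'],cv2.COLOR_RGB2HSV),lo,hi)
def blobs(m,a=15):
    n,_,st,ce=cv2.connectedComponentsWithStats(m)
    return [(st[i][:5].tolist(),ce[i].round(1).tolist()) for i in range(1,n) if st[i][4]>=a]
E
python3 - <<'E'
from h import *
for f in ['top0','scene0']:
    c=load(f);print(f)
    g=mask(c,(55,50,30),(85,255,160)); 
    for b in blobs(g,400): print('green',b)
    cs=max(cv2.findContours(g,0,2)[0],key=cv2.contourArea)
    r=cv2.minAreaRect(cv2.convexHull(cs)); bp=cv2.boxPoints(r);print(r)
    print('poly',cv2.approxPolyDP(cv2.convexHull(cs),6,True).reshape(-1,2).tolist())
    for p in bp: print(p,ray(c,*p,12).round(1))
    for b in blobs(cv2.bitwise_or(mask(c,(0,150,80),(6,255,255)),mask(c,(174,150,80),(180,255,255)))): print('red',b,ray(c,*b[1],85).round(1))
    for b in blobs(mask(c,(18,150,80),(32,255,255)),6): print('yel',b,ray(c,*b[1],75).round(1))
c=load('top0');cv2.imwrite('pics/z.png',cv2.resize(c['pixels'][200:330,210:350,::-1],None,fx=5,fy=5,interpolation=2)[:600])
c=load('scene0');cv2.imwrite('pics/zs.png',cv2.resize(c['pixels'][185:295,285:425,::-1],None,fx=5,fy=5,interpolation=2))
E
```

```text
top0
green ([216, 249, 111, 71, 2726], [245.0, 293.0])
green ([254, 249, 32, 35, 477], [265.4, 262.9])
((271.0, 284.0), (70.0, 110.0), 90.0)
poly [[218, 249], [244, 249], [322, 304], [325, 319], [217, 319]]
[216. 249.] [607.6 236.7  12. ]
[326. 249.] [606.  -36.9  12. ]
[326. 319.] [433.2 -35.5  12. ]
[216. 319.] [434.7 233.8  12. ]
red ([33, 247, 28, 27, 311], [49.2, 260.1]) [574.  617.8  85. ]
red ([310, 283, 7, 8, 45], [312.9, 286.6]) [507.9  -4.2  85. ]
red ([480, 286, 33, 47, 1328], [494.6, 309.0]) [ 453.3 -427.7   85. ]
yel ([232, 213, 7, 30, 168], [234.6, 227.7]) [650.6 182.5  75. ]
yel ([259, 284, 3, 7, 11], [260.1, 287.2]) [507.9 120.5  75. ]
yel ([135, 301, 14, 49, 323], [141.9, 324.9]) [421.2 396.7  75. ]
yel ([618, 332, 22, 16, 229], [631.0, 339.4]) [ 381.2 -745.5   75. ]
scene0
green ([323, 194, 88, 48, 1427], [379.5, 212.6])
green ([294, 203, 127, 88, 3213], [335.2, 247.5])
((356.8302917480469, 240.6208953857422), (85.8445816040039, 117.23845672607422), 82.9834976196289)
poly [[294, 206], [316, 203], [373, 219], [420, 275], [305, 290]]
[293.40686 205.1807 ] [434.1 -70.7  12. ]
[409.76733 190.8594 ] [434.2 272.3  12. ]
[420.25372 276.0611 ] [716.3 229.4  12. ]
[303.89325 290.3824 ] [711.8 -75.6  12. ]
red ([539, 189, 53, 35, 1077], [561.7, 207.2]) [607.7 633.   85. ]
red ([317, 203, 7, 15, 79], [319.9, 209.8]) [517.   -4.8  85. ]
red ([143, 207, 33, 40, 1037], [160.0, 226.8]) [ 507.6 -426.4   85. ]
yel ([454, 176, 3, 4, 8], [455.0, 177.9]) [457. 388.  75.]
yel ([455, 181, 6, 15, 28], [457.3, 187.3]) [491.  384.2  75. ]
yel ([36, 198, 15, 22, 128], [43.4, 205.8]) [ 379.7 -747.8   75. ]
yel ([52, 212, 5, 6, 14], [53.8, 214.1]) [ 413.3 -715.2   75. ]
yel ([367, 216, 5, 4, 8], [368.2, 217.9]) [556.  119.4  75. ]
yel ([396, 234, 10, 32, 169], [400.7, 249.2]) [665.5 181.5  75. ]
```

View pics/z.png

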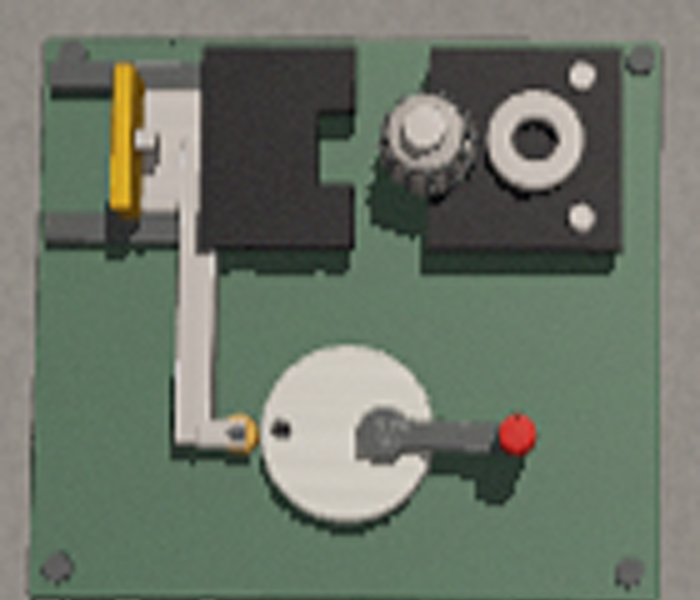

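View pics/zs.png

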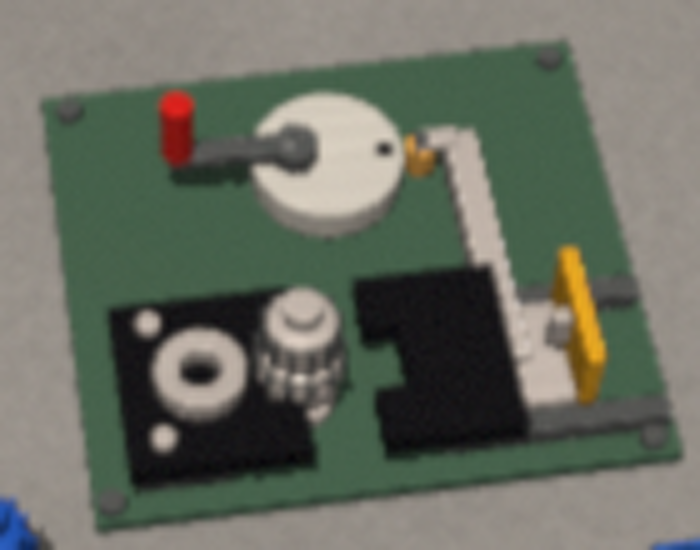

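The zoomed top view gives these pixels:

| Point | Pixel |
|---|---|
| Base corners | (218.6,207.6), (342,208.4), (216,319.8), (341.6,320.2) |
| Hub | (286.4,286.6) |
| Knob top | (313.4,286.6) |
| Roller | (258,287) |
| Plate top | (234.6,228) |

The lever points at about the jig's +x.

Run:
```python
from h import *
t=load('top0');s=load('scene0')
def two(p,q):
    A=[];b=[]
    for c,(u,v) in((t,p),(s,q)):
        P=c['mtx']@np.c_[c['R'],c['t']]
        A+=[u*P[2]-P[0],v*P[2]-P[1]]
    A=np.array(A);X=np.linalg.lstsq(A[:,:3],-A[:,3],rcond=None)[0];return X.round(1)
Z=lambda x,y:(210+x/5,200+y/5)
S=lambda x,y:(285+x/5,185+y/5)
J=np.array([[-165,140],[145,140],[-165,-140],[145,-140]],float)
pt=[(43,38),(660,42),(30,598),(658,600)]; ps=[(682,458),(98,530),(570,40),(42,103)]
W=[]
for a,b in zip(pt,ps):
    r1=ray(t,*Z(*a),12);r2=ray(s,*S(*b),12);print(r1.round(1),r2.round(1),two(Z(*a),S(*b)));W.append((r1[:2]+r2[:2])/2)
W=np.array(W);Jc=J-J.mean(0);Wc=W-W.mean(0)
yaw=np.arctan2((Jc[:,0]*Wc[:,1]-Jc[:,1]*Wc[:,0]).sum(),(Jc*Wc).sum())
R=np.array([[np.cos(yaw),-np.sin(yaw)],[np.sin(yaw),np.cos(yaw)]])
o=W.mean(0)-R@J.mean(0);print('yaw',yaw,'o',o)
np.savez('jig.npz',R=R,o=o)
inv=lambda X:(R.T@(X[:2]-o)).round(1)
for n,a,b,z in [('knob',(517,433),(177,102),93),('hub',(382,433),(298,145),50),('dot',(281,429),(384,149),36),('plate top',(125,140),(582,298),75),('pinion top',(424,130),(303,315),104)]:
    r1=ray(t,*Z(*a),z);r2=ray(s,*S(*b),z);print(n,r1.round(1),r2.round(1),two(Z(*a),S(*b)),inv(r1),inv(r2))
for n,j in [('pivot',(10,-60)),('face',(-165+30,80))]: print(n,(R@np.array(j)+o).round(1))
```

```text
[712.4 232.   12. ] [718.3 231.9  12. ] [714.1 233.7   3.9]
[708.5 -77.9  12. ] [713.8 -74.   12. ] [710.  -76.5   5.2]
[433.3 233.8  12. ] [437.2 239.3  12. ] [433.8 236.9   7.9]
[430.5 -73.7  12. ] [435.6 -70.9  12. ] [430.7 -72.7   5.9]
yaw -1.5830849306277763 o [573.57449987  70.05252688]
knob [507.4  -5.4  93. ] [508.7  -2.1  93. ] [507.6  -4.1  91.9] [ 76.3 -65.2] [ 72.9 -64. ]
hub [510.6  59.6  50. ] [515.5  63.4  50. ] [511.2  61.6  44.4] [ 11.2 -62.9] [  7.3 -58. ]
dot [513.7 109.3  36. ] [515.4 112.2  36. ] [514.  110.7  34.3] [-38.5 -60.3] [-41.4 -58.7]
plate top [649.9 181.5  75. ] [652.2 186.6  75. ] [650.6 183.9  72.9] [-112.4   74.9] [-117.5   77.2]
pinion top [649.   37.4 104. ] [658.6  39.4 104. ] [651.1  39.1  92.3] [31.7 75.8] [29.6 85.4]
pivot [513.5  60.8]
face [655.2 204.1]
```

The pivot is at about (512.5, 61). The knob is at about (508, −4), which puts the cam near −0.05. I'll straddle the knob with loosely open fingers, without gripping it, and take it clockwise round the side nearest the robot. First I move above the knob.

```bash
python3 -m handwheel '[{"grip":36,"tx":-20,"tz":-15},{"grip":36,"tx":-31,"tz":-24},{"grip":36,"tx":-31,"tz":-24},{"grip":36,"tx":-31,"tz":-24},{"grip":36,"tx":-31,"tz":-24},{"grip":36,"tx":-31,"tz":-24},{"grip":36,"tx":-31,"tz":-24},{"grip":36,"tx":-31,"tz":-24},{"grip":36,"tx":-31,"tz":-24},{"grip":36,"tx":-31,"tz":-24}]' 20
python3 -m handwheel '[{"grip":36,"tx":-31,"tz":-24},{"grip":36,"tx":-31,"tz":-24},{"grip":36,"tx":-31,"tz":-24},{"grip":36,"tx":-31,"tz":-24},{"grip":36,"tx":-31,"tz":-24},{"grip":36,"tx":-31,"tz":-24},{"grip":36,"tx":-3,"tz":-4},{"grip":36},{"grip":36}]'
```

```text
invalid input
invalid input
```

```bash
python3 -m handwheel '[{"grip":36,"tx":-20,"ty":0,"tz":-15,"wx":0,"wy":0,"wz":0},{"grip":36,"tx":-31,"ty":0,"tz":-24,"wx":0,"wy":0,"wz":0}]' 20; python3 -c "
from h import *
print(sense()['time_s'])"
```

```text
time_s: 0.32
eef_pos: [184.6, -452.8, 230.5]
ee_rot: [0.099, -0.099, 0.7, -0.7]
force: [0.6, 0.0, -0.7]
grip_width: 0.746
0.3167
```

```bash
python3 -m handwheel '[{"grip":36,"tx":-31,"ty":0,"tz":-24,"wx":0,"wy":0,"wz":0},{"grip":36,"tx":-31,"ty":0,"tz":-24,"wx":0,"wy":0,"wz":0},{"grip":36,"tx":-31,"ty":0,"tz":-24,"wx":0,"wy":0,"wz":0},{"grip":36,"tx":-31,"ty":0,"tz":-24,"wx":0,"wy":0,"wz":0},{"grip":36,"tx":-31,"ty":0,"tz":-24,"wx":0,"wy":0,"wz":0},{"grip":36,"tx":-31,"ty":0,"tz":-24,"wx":0,"wy":0,"wz":0},{"grip":36,"tx":-31,"ty":0,"tz":-24,"wx":0,"wy":0,"wz":0},{"grip":36,"tx":-31,"ty":0,"tz":-24,"wx":0,"wy":0,"wz":0},{"grip":36,"tx":-31,"ty":0,"tz":-24,"wx":0,"wy":0,"wz":0},{"grip":36,"tx":-31,"ty":0,"tz":-24,"wx":0,"wy":0,"wz":0}]'
python3 -m handwheel '[{"grip":36,"tx":-31,"ty":0,"tz":-24,"wx":0,"wy":-0.1,"wz":0},{"grip":36,"tx":0,"ty":0,"tz":0,"wx":0,"wy":-0.12,"wz":0},{"grip":36,"tx":0,"ty":0,"tz":0,"wx":0,"wy":-0.12,"wz":0},{"grip":36,"tx":0,"ty":0,"tz":0,"wx":0,"wy":-0.12,"wz":0},{"grip":36,"tx":0,"ty":0,"tz":0,"wx":0,"wy":-0.12,"wz":0},{"grip":36,"tx":0,"ty":0,"tz":0,"wx":0,"wy":-0.12,"wz":0},{"grip":36,"tx":0,"ty":0,"tz":0,"wx":0,"wy":-0.12,"wz":0},{"grip":36,"tx":0,"ty":0,"tz":0,"wx":0,"wy":-0.12,"wz":0},{"grip":36,"tx":0,"ty":0,"tz":0,"wx":0,"wy":-0.12,"wz":0},{"grip":36,"tx":0,"ty":0,"tz":0,"wx":0,"wy":-0.12,"wz":0}]'
python3 -c "
from h import *
print(sense()['joints'])"
```

```text
time_s: 1.15
eef_pos: [416.3, -132.8, 231.3]
ee_rot: [-0.1, 0.1, -0.7, 0.7]
force: [0.2, -1.2, 0.4]
grip_width: 0.422
time_s: 1.98
eef_pos: [438.5, -102.9, 231.1]
ee_rot: [0.474, -0.474, 0.525, -0.524]
force: [-0.2, 0.4, -0.7]
grip_width: 0.428
[-4.91630357e-01  1.47795435e-01  1.70748615e+00  1.24507498e-05
  1.28675445e+00 -3.91579606e-01]
```

```bash
python3 -m handwheel '[{"grip":36,"tx":-26,"ty":0,"tz":15,"wx":0,"wy":0,"wz":0},{"grip":36,"tx":-26,"ty":0,"tz":15,"wx":0,"wy":0,"wz":0},{"grip":36,"tx":-26,"ty":0,"tz":15,"wx":0,"wy":0,"wz":0},{"grip":36,"tx":-27,"ty":0,"tz":14,"wx":0,"wy":0,"wz":0},{"grip":36,"tx":0,"ty":0,"tz":0,"wx":0,"wy":-0.12,"wz":0},{"grip":36,"tx":0,"ty":0,"tz":0,"wx":0,"wy":-0.12,"wz":0},{"grip":36,"tx":0,"ty":0,"tz":0,"wx":0,"wy":-0.12,"wz":0},{"grip":36,"tx":0,"ty":0,"tz":0,"wx":0,"wy":-0.12,"wz":0},{"grip":36,"tx":0,"ty":0,"tz":0,"wx":0,"wy":-0.12,"wz":0},{"grip":36,"tx":0,"ty":0,"tz":0,"wx":0,"wy":-0.12,"wz":0}]'
python3 -m handwheel '[{"grip":36,"tx":0,"ty":0,"tz":0,"wx":0,"wy":-0.12,"wz":0},{"grip":36,"tx":0,"ty":0,"tz":0,"wx":0,"wy":-0.12,"wz":0},{"grip":36,"tx":0,"ty":0,"tz":0,"wx":0,"wy":-0.12,"wz":0},{"grip":36,"tx":0,"ty":0,"tz":0,"wx":0,"wy":-0.12,"wz":0},{"grip":36,"tx":0,"ty":0,"tz":0,"wx":0,"wy":-0.12,"wz":0},{"grip":36,"tx":0,"ty":0,"tz":0,"wx":0,"wy":-0.12,"wz":0},{"grip":36,"tx":0,"ty":0,"tz":0,"wx":0,"wy":-0.12,"wz":0},{"grip":36,"tx":0,"ty":0,"tz":0,"wx":0,"wy":-0.12,"wz":0},{"grip":36,"tx":0,"ty":0,"tz":0,"wx":0,"wy":-0.12,"wz":0},{"grip":36,"tx":0,"ty":0,"tz":0,"wx":0,"wy":-0.12,"wz":0}]'
python3 -m handwheel '[{"grip":36,"tx":0,"ty":0,"tz":0,"wx":0,"wy":-0.12,"wz":0},{"grip":36,"tx":0,"ty":0,"tz":0,"wx":0,"wy":-0.12,"wz":0},{"grip":36,"tx":0,"ty":0,"tz":0,"wx":0,"wy":-0.12,"wz":0},{"grip":36,"tx":0,"ty":0,"tz":0,"wx":0,"wy":-0.12,"wz":0},{"grip":36,"tx":0,"ty":0,"tz":0,"wx":0,"wy":-0.12,"wz":0},{"grip":36,"tx":0,"ty":0,"tz":0,"wx":0,"wy":-0.12,"wz":0},{"grip":36,"tx":0,"ty":0,"tz":0,"wx":0,"wy":-0.08,"wz":0},{"grip":36,"tx":0,"ty":0,"tz":0,"wx":0,"wy":0,"wz":0}]'
cat >> h.py <<'E'
from scipy.spatial.transform import Rotation as Ro
def st():
    s=sense();R=Ro.from_quat(np.roll(s['ee_rot'],-1)).as_matrix()
    print('t',s['time_s'],'p',np.round(s['eef_pos'],1),'jaw',np.degrees(np.arctan2(R[1,2],R[0,2])).round(1),'F',np.round(s['force'],1),'j',np.round(s['joints'],2),'g',s['grip_width'])
    return s,R
E
python3 -c "
from h import *
st();cap('wrist','w1');cap('scene','s1')"
```

```text
time_s: 2.82
eef_pos: [508.2, -4.7, 231.1]
ee_rot: [-0.629, 0.629, -0.324, 0.323]
force: [-0.3, -0.0, 1.0]
grip_width: 0.424
time_s: 3.65
eef_pos: [508.2, -4.7, 231.1]
ee_rot: [0.702, -0.702, -0.088, 0.088]
force: [-0.2, 0.2, -0.3]
grip_width: 0.422
time_s: 4.32
eef_pos: [508.2, -4.7, 231.1]
ee_rot: [0.613, -0.612, -0.353, 0.353]
force: [-0.4, -0.3, -0.3]
grip_width: 0.42
t 4.3167 p [508.2  -4.7 231.1] jaw 149.9 F [-0.4 -0.3 -0.3] j [-0.24  0.28  1.55 -0.    1.32 -2.86] g 0.41959473265997776
```

View pics/w1.png

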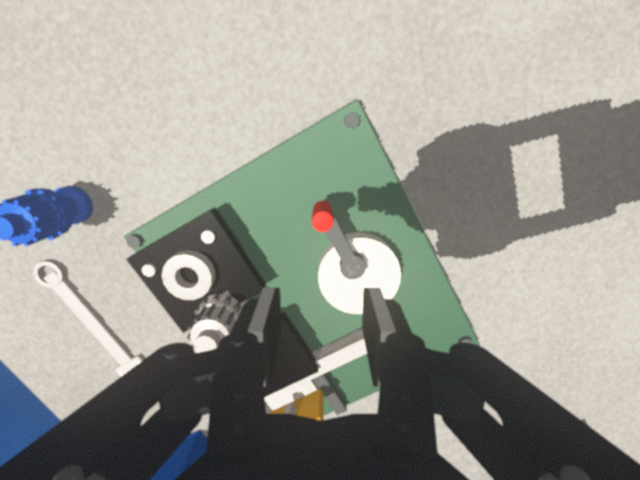

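View pics/s1.png

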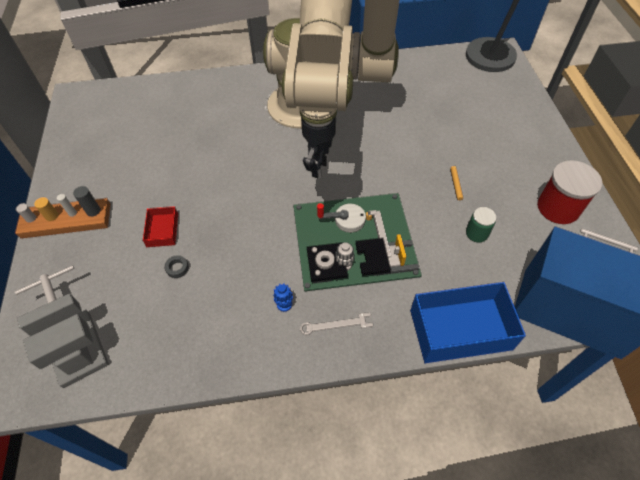

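The wrist view shows the knob top at (323,214) and the hub at (353,264). Joint 6 is close to its limit, so I'll turn back 0.1 and check the positions from this view.

Run:
```python
from h import *
c=load('w1');J=np.load('jig.npz')
m=cv2.bitwise_or(mask(c,(0,150,80),(6,255,255)),mask(c,(174,150,80),(180,255,255)))
for b in blobs(m):print(b)
for n,u,v,z in [('knob',323,213,93),('hub',353,265,50),('c1',359,99,12),('c2',127,238,12)]: 
    X=ray(c,u,v,z);print(n,X.round(1),(J['R'].T@(X[:2]-J['o'])).round(1))
```

```text
([312, 202, 21, 30, 485], [322.0, 217.0])
knob [504.8 -12.   93. ] [ 82.9 -67.7]
hub [510.7  56.8  50. ] [ 14.  -62.7]
c1 [429.8 -73.2  12. ] [ 145. -142.]
c2 [707.4 -74.9  12. ] [143.3 135.6]
```

```bash
python3 -m handwheel '[{"grip":36,"tx":0,"ty":0,"tz":0,"wx":0,"wy":0.1,"wz":0},{"grip":36,"tx":0,"ty":20,"tz":0,"wx":0,"wy":0,"wz":0},{"grip":36,"tx":0,"ty":20,"tz":0,"wx":0,"wy":0,"wz":0},{"grip":36,"tx":0,"ty":20,"tz":0,"wx":0,"wy":0,"wz":0},{"grip":36,"tx":0,"ty":20,"tz":0,"wx":0,"wy":0,"wz":0},{"grip":36,"tx":0,"ty":20,"tz":0,"wx":0,"wy":0,"wz":0},{"grip":36,"tx":0,"ty":0,"tz":0,"wx":0,"wy":0,"wz":0}]'
python3 -c "
from h import *
st();cap('wrist','w2');cap('scene','s2')"
```

```text
time_s: 5.0
eef_pos: [506.5, -4.4, 128.0]
ee_rot: [0.632, -0.629, -0.319, 0.322]
force: [-0.2, 0.2, -1.0]
grip_width: 0.423
t 5.0 p [506.5  -4.4 128. ] jaw 143.9 F [-0.2  0.2 -1. ] j [-0.24  0.38  1.69 -0.    1.08 -2.75] g 0.4229743975242863
```

View pics/w2.png

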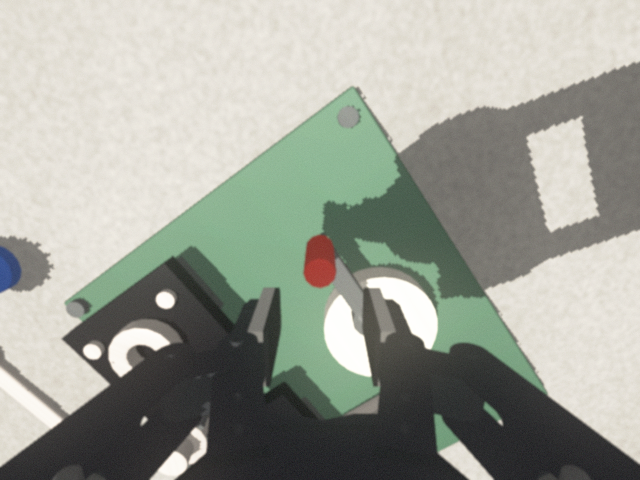

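Run:
```python
from h import *
J=np.load('jig.npz')
for f,u,v,z in [('w1',322,220,93),('w2',320,273,93),('w2',320,245,50)]: 
    X=ray(load(f),u,v,z);print(f,X.round(1),(J['R'].T@(X[:2]-J['o'])).round(1))
c=load('w2');
for z in (128,110,93): print(z,proj(c,[506.5,-4.4,z]))
for z in (50,93): print(z,proj(c,[507.8,-4.4,z]))
```

```text
w1 [508.4  -7.4  93. ] [ 78.2 -64.2]
w2 [508.6  -6.   93. ] [ 76.9 -64. ]
w2 [507.8  -7.   50. ] [ 77.8 -64.8]
128 [326.17793719 304.38864791]
110 [325.48452636 286.83529863]
93 [324.94284194 273.12282767]
50 [322.29460555 248.03013634]
93 [322.98650742 274.44313734]
```

```bash
python3 -m handwheel '[{"grip":36,"tx":0,"ty":0,"tz":-2.5,"wx":0,"wy":0,"wz":0},{"grip":36,"tx":0,"ty":15,"tz":0,"wx":0,"wy":0,"wz":0},{"grip":36,"tx":0,"ty":15,"tz":0,"wx":0,"wy":0,"wz":0},{"grip":36,"tx":0,"ty":15,"tz":0,"wx":0,"wy":0,"wz":0},{"grip":36,"tx":0,"ty":13,"tz":0,"wx":0,"wy":0,"wz":0},{"grip":36,"tx":0,"ty":10,"tz":0,"wx":0,"wy":0,"wz":0},{"grip":36,"tx":0,"ty":0,"tz":0,"wx":0,"wy":0,"wz":0}]'
python3 -c "
from h import *
st();cap('wrist','w3');cap('scene','s3')"
```

```text
time_s: 5.68
eef_pos: [510.1, -6.2, 62.6]
ee_rot: [0.63, -0.63, -0.321, 0.321]
force: [-0.4, -0.0, 0.6]
grip_width: 0.42
t 5.6833 p [510.1  -6.2  62.6] jaw 144.0 F [-0.4 -0.   0.6] j [-0.24  0.48  1.74  0.    0.92 -2.76] g 0.4204314129743166
```

View pics/w3.png

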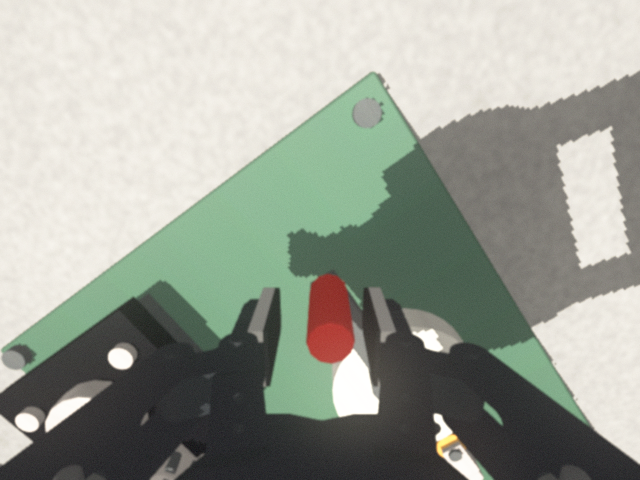

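The post (308–350, 275–360) stands between the pads with clearance on both sides. Next I plan the arc rows.

```bash
cat > arc.py <<'E'
import sys
from h import *
P=np.array([512.3,59.3])
# args: n rows, target phi (deg), target jaw (deg)
n,ph1,j1=int(sys.argv[1]),float(sys.argv[2]),float(sys.argv[3])
zt=float(sys.argv[4]) if len(sys.argv)>4 else 60
s,R=st();p=np.array(s['eef_pos']);d=p[:2]-P
ph0=np.degrees(np.arctan2(d[1],d[0])); 
if ph0>0 : ph0-=360
j0=np.degrees(np.arctan2(R[1,2],R[0,2]))
print('phi',ph0,'r',np.hypot(*d))
x=p[:2].copy();j=j0;w=round(-np.radians(j1-j0)/n,3)
for k in range(1,n+1):
    ph=np.radians(ph0+(ph1-ph0)*k/n);t=P+65*np.array([np.cos(ph),np.sin(ph)])
    a=np.radians(j);Z=np.array([np.cos(a),np.sin(a)]);X=np.array([np.sin(a),-np.cos(a)])
    dd=t-x;tx=round(dd@X,1);tz=round(dd@Z,1)
    print(f'tx {tx} ty {round((p[2]-zt)/n,1)} tz {tz} wy {w}')
    x=x+tx*X+tz*Z;j-=np.degrees(w)
print('end',x,j)
E
python3 arc.py 10 -140 106
```

```text
t 5.7833 p [510.9  -6.4  64.1] jaw 144.0 F [-0.8 -0.5  0.1] j [-0.24  0.48  1.74 -0.    0.92 -2.76] g 0.421799178230515
phi -91.21731400193917 r 65.69768062120455
tx -2.4 ty 0.4 tz 5.1 wy 0.066
tx -2.8 ty 0.4 tz 4.7 wy 0.066
tx -2.8 ty 0.4 tz 4.8 wy 0.066
tx -2.7 ty 0.4 tz 4.8 wy 0.066
tx -2.6 ty 0.4 tz 4.9 wy 0.066
tx -2.5 ty 0.4 tz 4.9 wy 0.066
tx -2.4 ty 0.4 tz 5.0 wy 0.066
tx -2.3 ty 0.4 tz 5.1 wy 0.066
tx -2.2 ty 0.4 tz 5.0 wy 0.066
tx -2.1 ty 0.4 tz 5.1 wy 0.066
end [462.55517233  17.48872568] 106.21544513720917
```

```bash
python3 -m handwheel '[{"grip":36,"tx":-2.4,"ty":0.4,"tz":5.1,"wx":0,"wy":0.066,"wz":0},{"grip":36,"tx":-2.8,"ty":0.4,"tz":4.7,"wx":0,"wy":0.066,"wz":0},{"grip":36,"tx":-2.8,"ty":0.4,"tz":4.8,"wx":0,"wy":0.066,"wz":0},{"grip":36,"tx":-2.7,"ty":0.4,"tz":4.8,"wx":0,"wy":0.066,"wz":0},{"grip":36,"tx":-2.6,"ty":0.4,"tz":4.9,"wx":0,"wy":0.066,"wz":0},{"grip":36,"tx":-2.5,"ty":0,"tz":4.9,"wx":0,"wy":0.066,"wz":0},{"grip":36,"tx":-2.4,"ty":0,"tz":5,"wx":0,"wy":0.066,"wz":0},{"grip":36,"tx":-2.3,"ty":0,"tz":5,"wx":0,"wy":0.066,"wz":0},{"grip":36,"tx":-2.2,"ty":0,"tz":5,"wx":0,"wy":0.066,"wz":0},{"grip":36,"tx":-2.1,"ty":0,"tz":5.1,"wx":0,"wy":0.066,"wz":0}]'; python3 arc.py 10 -190 66 61; python3 -c "
from h import *
cap('wrist','w4')"
```

```text
time_s: 6.62
eef_pos: [462.7, 15.4, 63.0]
ee_rot: [-0.699, 0.702, 0.099, -0.098]
force: [-4.7, -15.6, 5.0]
grip_width: 0.422
t 6.6167 p [462.7  15.4  63. ] jaw 106.0 F [ -4.7 -15.6   5. ] j [-0.22  0.4   1.88 -0.    0.86 -2.07] g 0.42175483837101024
phi -138.47444095670747 r 66.21159725210745
tx -1.2 ty 0.2 tz 5.9 wy 0.07
tx -2.2 ty 0.2 tz 5.4 wy 0.07
tx -2.0 ty 0.2 tz 5.5 wy 0.07
tx -2.0 ty 0.2 tz 5.5 wy 0.07
tx -1.8 ty 0.2 tz 5.6 wy 0.07
tx -1.7 ty 0.2 tz 5.5 wy 0.07
tx -1.7 ty 0.2 tz 5.7 wy 0.07
tx -1.5 ty 0.2 tz 5.6 wy 0.07
tx -1.3 ty 0.2 tz 5.7 wy 0.07
tx -1.3 ty 0.2 tz 5.7 wy 0.07
end [448.31663738  70.59780486] 65.92015483504616
```

View pics/w4.png

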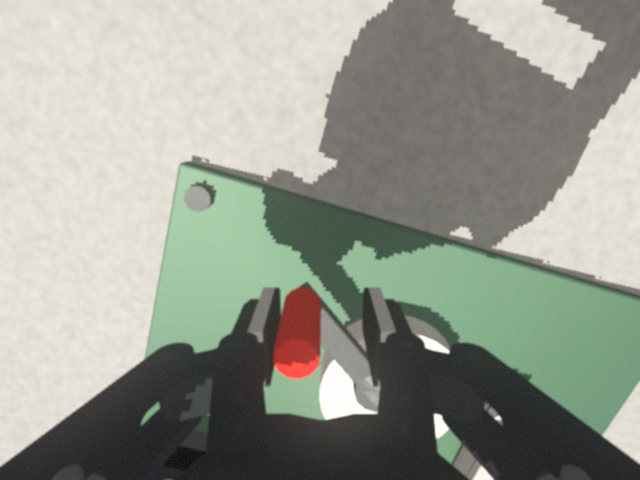

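The knob is following, now against the trailing pad at (298,330). I continue the arc.

```bash
python3 -m handwheel '[{"grip":36,"tx":-1.2,"ty":0.2,"tz":5.9,"wx":0,"wy":0.07,"wz":0},{"grip":36,"tx":-2.2,"ty":0.2,"tz":5.4,"wx":0,"wy":0.07,"wz":0},{"grip":36,"tx":-2,"ty":0.2,"tz":5.5,"wx":0,"wy":0.07,"wz":0},{"grip":36,"tx":-2,"ty":0.2,"tz":5.5,"wx":0,"wy":0.07,"wz":0},{"grip":36,"tx":-1.8,"ty":0.2,"tz":5.6,"wx":0,"wy":0.07,"wz":0},{"grip":36,"tx":-1.7,"ty":0.2,"tz":5.5,"wx":0,"wy":0.07,"wz":0},{"grip":36,"tx":-1.7,"ty":0.2,"tz":5.7,"wx":0,"wy":0.07,"wz":0},{"grip":36,"tx":-1.5,"ty":0.2,"tz":5.6,"wx":0,"wy":0.07,"wz":0},{"grip":36,"tx":-1.3,"ty":0.2,"tz":5.7,"wx":0,"wy":0.07,"wz":0},{"grip":36,"tx":-1.3,"ty":0.2,"tz":5.7,"wx":0,"wy":0.07,"wz":0}]'; python3 arc.py 10 -240 28 61; python3 -c "
from h import *
cap('wrist','w5')"
```

```text
time_s: 7.5
eef_pos: [447.5, 72.5, 60.4]
ee_rot: [-0.691, 0.692, -0.147, 0.148]
force: [-4.5, -3.6, 2.7]
grip_width: 0.42
t 7.5 p [447.5  72.5  60.4] jaw 65.9 F [-4.5 -3.6  2.7] j [-0.1   0.39  1.91 -0.    0.85 -1.25] g 0.42011628704102083
phi -191.5471502272138 r 66.14251294356554
tx 0.2 ty -0.1 tz 5.7 wy 0.066
tx -0.9 ty -0.1 tz 5.4 wy 0.066
tx -0.8 ty -0.1 tz 5.4 wy 0.066
tx -0.6 ty -0.1 tz 5.5 wy 0.066
tx -0.6 ty -0.1 tz 5.4 wy 0.066
tx -0.5 ty -0.1 tz 5.5 wy 0.066
tx -0.3 ty -0.1 tz 5.5 wy 0.066
tx -0.3 ty -0.1 tz 5.5 wy 0.066
tx -0.1 ty -0.1 tz 5.5 wy 0.066
tx -0.1 ty -0.1 tz 5.5 wy 0.066
end [479.79718455 115.62511931] 28.110641260130393
```

View pics/w5.png

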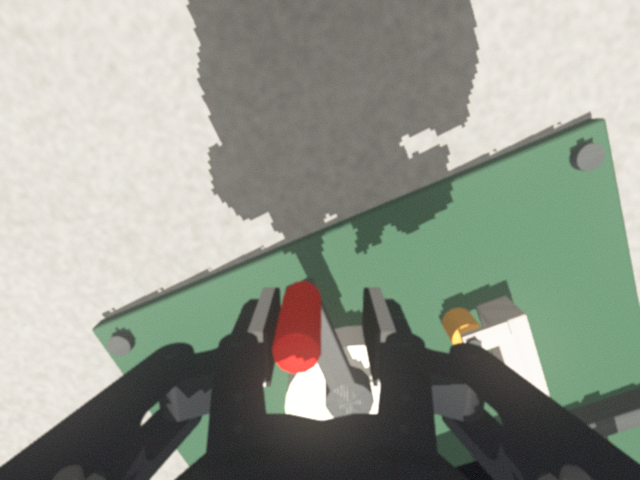

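The knob is still carried by the trailing pad at (298,325).

```bash
python3 -m handwheel '[{"grip":36,"tx":0,"ty":0,"tz":5.7,"wx":0,"wy":0.066,"wz":0},{"grip":36,"tx":-0.8,"ty":0,"tz":5.4,"wx":0,"wy":0.066,"wz":0},{"grip":36,"tx":-0.8,"ty":0,"tz":5.4,"wx":0,"wy":0.066,"wz":0},{"grip":36,"tx":-0.6,"ty":0,"tz":5.5,"wx":0,"wy":0.066,"wz":0},{"grip":36,"tx":-0.6,"ty":0,"tz":5.4,"wx":0,"wy":0.066,"wz":0},{"grip":36,"tx":-0.5,"ty":0,"tz":5.5,"wx":0,"wy":0.066,"wz":0},{"grip":36,"tx":-0.3,"ty":0,"tz":5.5,"wx":0,"wy":0.066,"wz":0},{"grip":36,"tx":-0.3,"ty":0,"tz":5.5,"wx":0,"wy":0.066,"wz":0},{"grip":36,"tx":-0.1,"ty":0,"tz":5.5,"wx":0,"wy":0.066,"wz":0},{"grip":36,"tx":-0.1,"ty":0,"tz":5.5,"wx":0,"wy":0.066,"wz":0}]'; python3 arc.py 8 -276 2 61; python3 -c "
from h import *
cap('wrist','w6')"
```

```text
time_s: 8.38
eef_pos: [478.9, 116.2, 59.8]
ee_rot: [-0.607, 0.607, -0.364, 0.362]
force: [-4.6, 1.1, -0.2]
grip_width: 0.418
t 8.3833 p [478.9 116.2  59.8] jaw 28.2 F [-4.6  1.1 -0.2] j [-0.    0.46  1.79  0.    0.89 -0.49] g 0.41848973800903577
phi -239.6150978867342 r 65.97567339698962
tx 1.0 ty -0.1 tz 5.2 wy 0.057
tx 0.1 ty -0.1 tz 5.2 wy 0.057
tx 0.2 ty -0.1 tz 5.1 wy 0.057
tx 0.4 ty -0.1 tz 5.2 wy 0.057
tx 0.5 ty -0.1 tz 5.1 wy 0.057
tx 0.6 ty -0.1 tz 5.1 wy 0.057
tx 0.7 ty -0.1 tz 5.1 wy 0.057
tx 0.8 ty -0.1 tz 5.1 wy 0.057
end [519.08262348 123.91407323] 2.0783895464430255
```

View pics/w6.png

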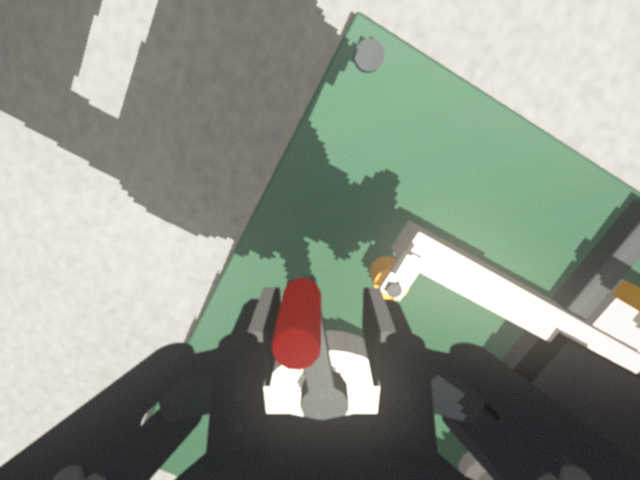

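```bash
python3 -m handwheel '[{"grip":36,"tx":0.9,"ty":0,"tz":5.5,"wx":0,"wy":0.057,"wz":0},{"grip":36,"tx":0.1,"ty":0,"tz":5.5,"wx":0,"wy":0.057,"wz":0},{"grip":36,"tx":0.2,"ty":0,"tz":5.5,"wx":0,"wy":0.057,"wz":0},{"grip":36,"tx":0.4,"ty":0,"tz":5.5,"wx":0,"wy":0.057,"wz":0},{"grip":36,"tx":0.6,"ty":0,"tz":5.5,"wx":0,"wy":0.057,"wz":0},{"grip":36,"tx":0.7,"ty":0,"tz":5.5,"wx":0,"wy":0.057,"wz":0},{"grip":36,"tx":0.8,"ty":0,"tz":5.5,"wx":0,"wy":0.057,"wz":0},{"grip":36,"tx":0.9,"ty":0,"tz":5.5,"wx":0,"wy":0.057,"wz":0},{"grip":36,"tx":0,"ty":0,"tz":0,"wx":0,"wy":0,"wz":0}]'; python3 -c "
from h import *
st();cap('wrist','w7');cap('scene','s7');cap('top','t7')
c=load('t7');cv2.imwrite('pics/z7.png',cv2.resize(c['pixels'][200:330,210:350,::-1],None,fx=4,fy=4,interpolation=2))
c=load('w7')
for z in (93,): print(ray(c,299,365,93))"
```

```text
time_s: 9.18
eef_pos: [523.3, 124.1, 60.0]
ee_rot: [0.51, -0.509, 0.49, -0.491]
force: [0.7, 0.5, 0.4]
grip_width: 0.421
t 9.1833 p [523.3 124.1  60. ] jaw 2.2 F [0.7 0.5 0.4] j [ 0.01  0.54  1.66  0.    0.95 -0.02] g 0.4212994912464592
[516.98473039 115.44989209  93.        ]
```

View pics/w7.png

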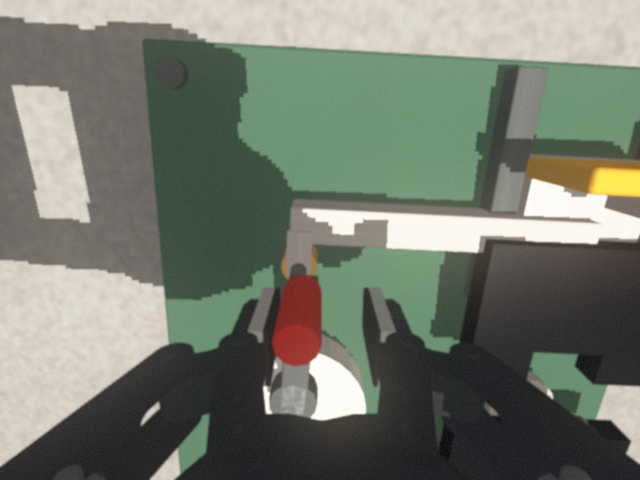

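View pics/z7.png

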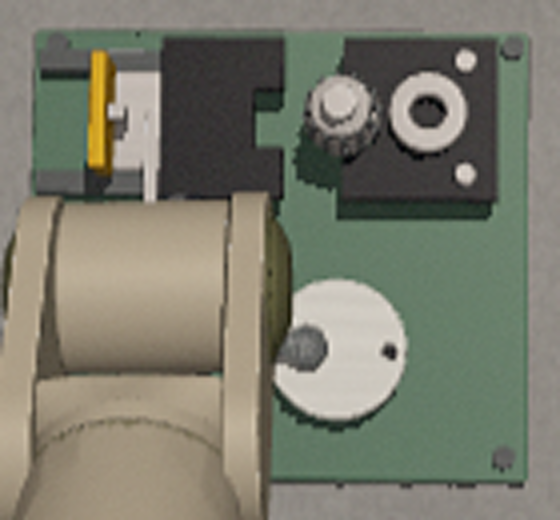

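The low point now faces the roller: in the zoomed top view the dot at (390,351) is on the far side of the hub at (305,347), and the slide hasn't moved. I back off, lift and close the fingers.

```bash
python3 -m handwheel '[{"grip":36,"tx":0,"ty":0,"tz":-5,"wx":0,"wy":0,"wz":0},{"grip":36,"tx":0,"ty":0,"tz":-3,"wx":0,"wy":0,"wz":0},{"grip":36,"tx":0,"ty":-25,"tz":0,"wx":0,"wy":0,"wz":0},{"grip":36,"tx":0,"ty":-35,"tz":0,"wx":0,"wy":0,"wz":0},{"grip":36,"tx":0,"ty":-35,"tz":0,"wx":0,"wy":0,"wz":0},{"grip":0,"tx":-20,"ty":-15,"tz":20,"wx":0,"wy":0,"wz":0},{"grip":0,"tx":-25,"ty":0,"tz":30,"wx":0,"wy":0,"wz":0},{"grip":0,"tx":-25,"ty":0,"tz":30,"wx":0,"wy":0,"wz":0},{"grip":0,"tx":-25,"ty":0,"tz":30,"wx":0,"wy":0,"wz":0},{"grip":0,"tx":-15,"ty":0,"tz":23,"wx":0,"wy":0,"wz":0}]'
python3 -m handwheel '[{"grip":0,"tx":0,"ty":0,"tz":0,"wx":0,"wy":0.025,"wz":0},{"grip":0,"tx":0,"ty":0,"tz":0,"wx":0,"wy":0.025,"wz":0},{"grip":0,"tx":0,"ty":0,"tz":0,"wx":0,"wy":0,"wz":0}]'
python3 - <<'E'
from h import *
st();cap('wrist','w8');cap('top','t8');cap('scene','s8')
c=load('t8');cv2.imwrite('pics/z8.png',cv2.resize(c['pixels'][200:330,210:350,::-1],None,fx=4,fy=4,interpolation=2))
E
```

```text
time_s: 10.17
eef_pos: [644.0, 241.2, 169.2]
ee_rot: [0.51, -0.51, 0.49, -0.49]
force: [-0.5, -1.2, -0.8]
grip_width: -0.001
time_s: 10.42
eef_pos: [642.9, 239.0, 168.8]
ee_rot: [0.497, -0.497, 0.503, -0.503]
force: [-0.2, -0.4, 0.3]
grip_width: 0.001
t 10.4167 p [642.9 239.  168.8] jaw -0.7 F [-0.2 -0.4  0.3] j [ 0.19  0.73  1.02 -0.    1.4   0.2 ] g 0.000851884917760055
```

View pics/w8.png

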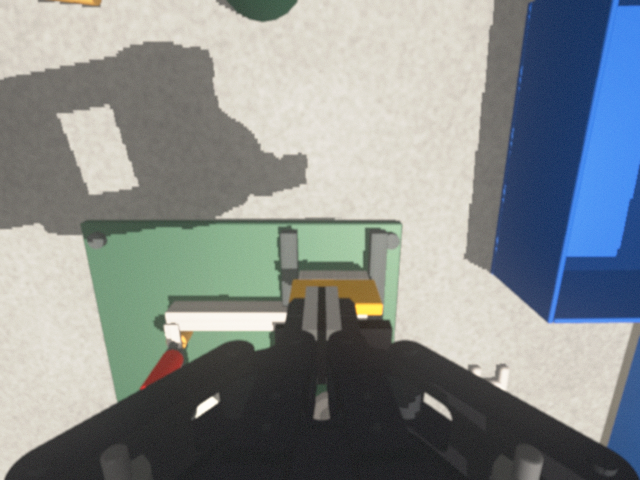

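View pics/s8.png

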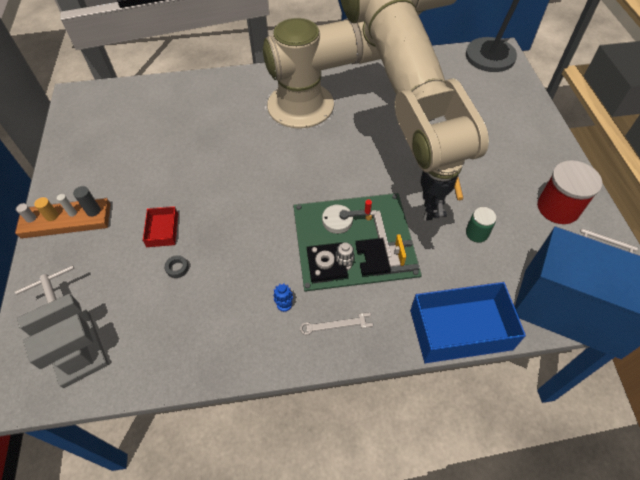

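Run:
```python
from h import *
c=load('w8')
print(blobs(mask(c,(15,150,60),(32,255,255)),50))
for u,v,z in [(290,281,30),(378,281,30),(291,304,75),(383,304,75)]: print(z,ray(c,u,v,z).round(1))
t=load('t8');s=load('s8')
hub=None
cv2.imwrite('pics/zs8.png',cv2.resize(s['pixels'][185:295,285:445,::-1],None,fx=5,fy=5,interpolation=2))
cv2.imwrite('pics/zw8.png',cv2.resize(c['pixels'][260:340,260:420,::-1],None,fx=5,fy=5,interpolation=2))
```

```text
[([291, 280, 91, 36, 1418], [348.0, 293.6])]
30 [617.  185.4  30. ]
30 [692.3 184.5  30. ]
75 [621.6 187.5  75. ]
75 [689.2 186.7  75. ]
```

View pics/zs8.png

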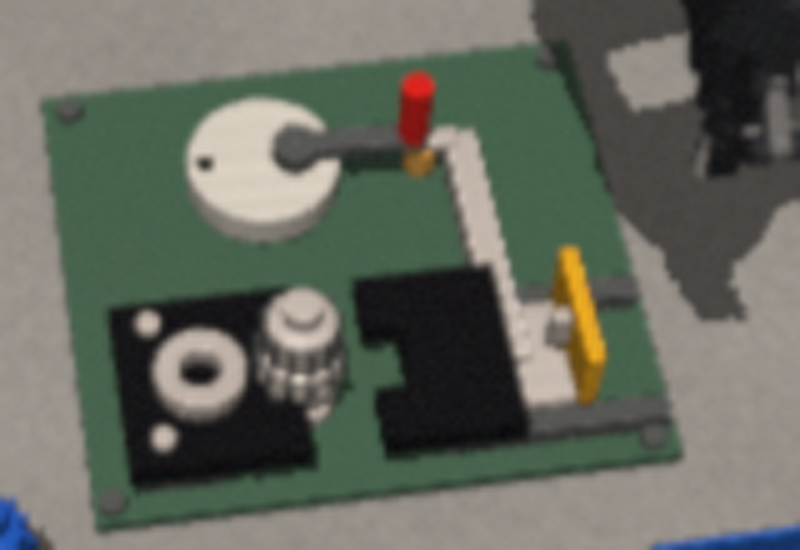

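View pics/zw8.png

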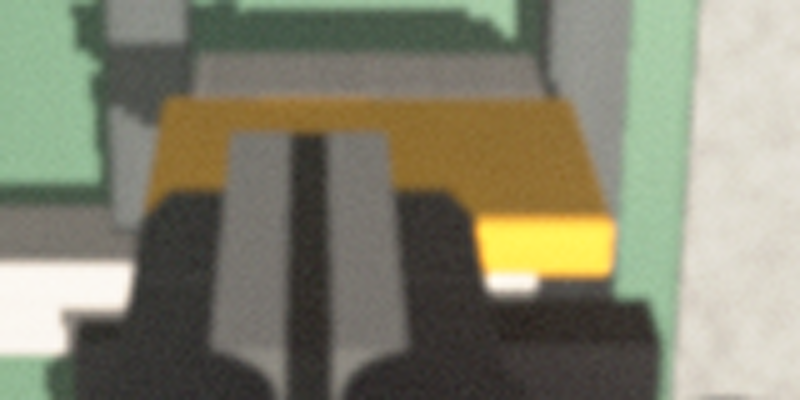

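```bash
python3 - <<'E'
from h import *
s=load('s8');S=lambda x,y:(285+x/5,185+y/5)
k=ray(s,*S(418,82),93);h=ray(s,*S(298,145),50);d=ray(s,*S(205,163),36);print(k,h,d)
for v in (k-h,h-d): print('cam',np.arctan2(v[1],v[0])+1.583)
E
python3 -m handwheel '[{"grip":0,"tx":0,"ty":30,"tz":10,"wx":0,"wy":0,"wz":0},{"grip":0,"tx":0,"ty":30,"tz":0,"wx":0,"wy":0,"wz":0},{"grip":0,"tx":0,"ty":30,"tz":0,"wx":0,"wy":0,"wz":0},{"grip":0,"tx":0,"ty":25,"tz":0,"wx":0,"wy":0,"wz":0},{"grip":0,"tx":0,"ty":10,"tz":0,"wx":0,"wy":0,"wz":0},{"grip":0,"tx":0,"ty":0,"tz":0,"wx":0,"wy":0,"wz":0},{"grip":0,"tx":15,"ty":0,"tz":0,"wx":0,"wy":0,"wz":0},{"grip":0,"tx":10,"ty":0,"tz":0,"wx":0,"wy":0,"wz":0},{"grip":0,"tx":5,"ty":0,"tz":0,"wx":0,"wy":0,"wz":0},{"grip":0,"tx":0,"ty":0,"tz":0,"wx":0,"wy":0,"wz":0}]'
python3 - <<'E'
from h import *
st();cap('wrist','w9');cap('scene','s9')
E
```

```text
[515.26642023 127.43751558  93.        ] [515.48761757  63.41898895  50.        ] [509.60040067  12.68721482  36.        ]
cam 3.1572515212842562
cam 3.038267125521518
time_s: 11.4
eef_pos: [653.7, 206.9, 46.0]
ee_rot: [-0.497, 0.496, -0.503, 0.504]
force: [-0.3, 0.0, 1.0]
grip_width: 0.0
t 11.4 p [653.7 206.9  46. ] jaw -0.8 F [-0.3  0.   1. ] j [ 0.14  0.84  1.14 -0.    1.16  0.15] g 0.00019839340618915102
```

View pics/w9.png

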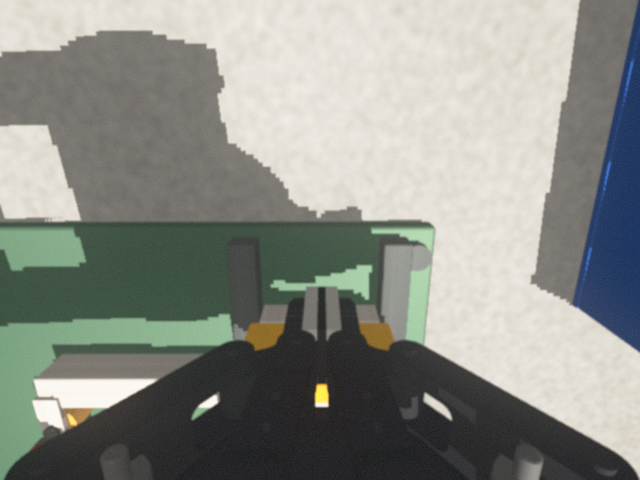

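Fingers are centred behind the yellow plate (250–392, 322–350), with no contact yet and the cam at about π. Next I push, watching the force.

```bash
python3 -m handwheel '[{"grip":0,"tx":4,"ty":0,"tz":0,"wx":0,"wy":0,"wz":0},{"grip":0,"tx":4,"ty":0,"tz":0,"wx":0,"wy":0,"wz":0},{"grip":0,"tx":4,"ty":0,"tz":0,"wx":0,"wy":0,"wz":0},{"grip":0,"tx":4,"ty":0,"tz":0,"wx":0,"wy":0,"wz":0},{"grip":0,"tx":4,"ty":0,"tz":0,"wx":0,"wy":0,"wz":0},{"grip":0,"tx":0,"ty":0,"tz":0,"wx":0,"wy":0,"wz":0}]'
python3 - <<'E'
from h import *
st();cap('wrist','w10');c=cap('top','t10')
cv2.imwrite('pics/z10.png',cv2.resize(c['pixels'][200:330,210:350,::-1],None,fx=4,fy=4,interpolation=2))
E
```

```text
time_s: 12.0
eef_pos: [652.6, 188.0, 44.4]
ee_rot: [-0.497, 0.497, -0.503, 0.503]
force: [0.1, 1.0, -0.1]
grip_width: 0.003
t 12.0 p [652.6 188.   44.4] jaw -0.7 F [ 0.1  1.  -0.1] j [ 0.11  0.83  1.17 -0.    1.15  0.12] g 0.0027229092121620877
```

View pics/z10.png

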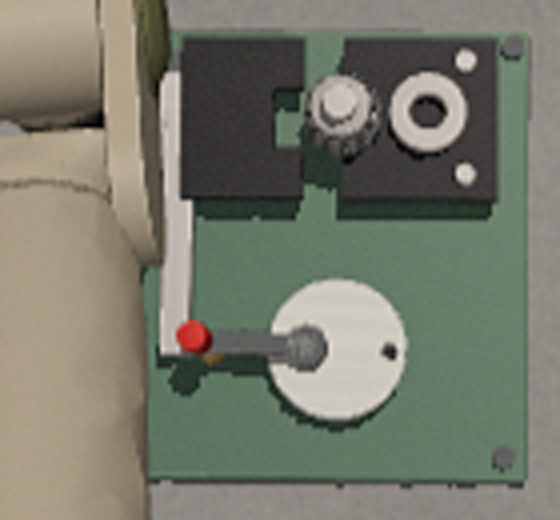

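The black plate's front edge has moved from 283 to 304, about 12 mm, and the pinion and cam haven't changed. I keep pushing.

```bash
python3 -m handwheel '[{"grip":0,"tx":4,"ty":0,"tz":0,"wx":0,"wy":0,"wz":0},{"grip":0,"tx":4,"ty":0,"tz":0,"wx":0,"wy":0,"wz":0},{"grip":0,"tx":4,"ty":0,"tz":0,"wx":0,"wy":0,"wz":0},{"grip":0,"tx":4,"ty":0,"tz":0,"wx":0,"wy":0,"wz":0},{"grip":0,"tx":4,"ty":0,"tz":0,"wx":0,"wy":0,"wz":0},{"grip":0,"tx":0,"ty":0,"tz":0,"wx":0,"wy":0,"wz":0}]'
python3 - <<'E'
from h import *
st();c=cap('top','t11')
cv2.imwrite('pics/z11.png',cv2.resize(c['pixels'][200:330,210:350,::-1],None,fx=4,fy=4,interpolation=2))
E
```

```text
time_s: 12.6
eef_pos: [652.3, 167.6, 44.2]
ee_rot: [-0.497, 0.497, -0.503, 0.503]
force: [1.1, -0.3, -0.5]
grip_width: 0.001
t 12.6 p [652.3 167.6  44.2] jaw -0.7 F [ 1.1 -0.3 -0.5] j [ 0.08  0.82  1.19 -0.    1.14  0.09] g 0.0005691513385047088
```

View pics/z11.png

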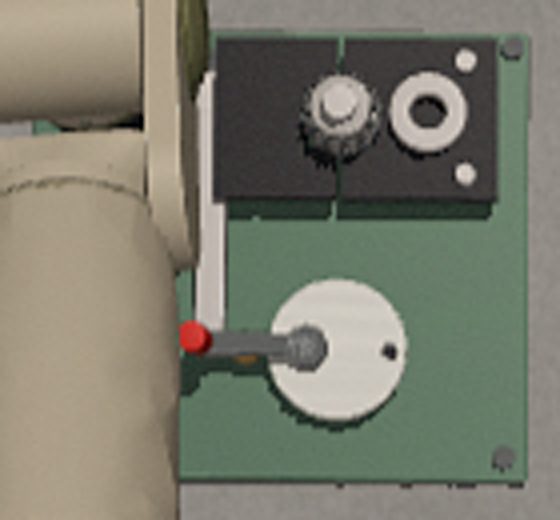

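About 2–3 mm remain. I push in 1 mm rows until the force rises at the stop.

```bash
python3 -m handwheel '[{"grip":0,"tx":1,"ty":0,"tz":0,"wx":0,"wy":0,"wz":0},{"grip":0,"tx":1,"ty":0,"tz":0,"wx":0,"wy":0,"wz":0},{"grip":0,"tx":1,"ty":0,"tz":0,"wx":0,"wy":0,"wz":0},{"grip":0,"tx":0,"ty":0,"tz":0,"wx":0,"wy":0,"wz":0}]'
python3 -m handwheel '[{"grip":0,"tx":1,"ty":0,"tz":0,"wx":0,"wy":0,"wz":0},{"grip":0,"tx":0,"ty":0,"tz":0,"wx":0,"wy":0,"wz":0}]'
```

```text
time_s: 12.98
eef_pos: [652.3, 165.7, 44.3]
ee_rot: [-0.497, 0.497, -0.503, 0.503]
force: [0.6, 2.0, -0.7]
grip_width: -0.0
time_s: 13.15
eef_pos: [652.3, 164.7, 44.3]
ee_rot: [-0.497, 0.497, -0.503, 0.503]
force: [1.9, 3.0, 0.4]
grip_width: 0.004
```

```bash
python3 -m handwheel '[{"grip":0,"tx":1,"ty":0,"tz":0,"wx":0,"wy":0,"wz":0},{"grip":0,"tx":0,"ty":0,"tz":0,"wx":0,"wy":0,"wz":0}]'
python3 -m handwheel '[{"grip":0,"tx":1,"ty":0,"tz":0,"wx":0,"wy":0,"wz":0},{"grip":0,"tx":0,"ty":0,"tz":0,"wx":0,"wy":0,"wz":0}]'
python3 - <<'E'
from h import *
st();c=cap('top','t12')
cv2.imwrite('pics/z12.png',cv2.resize(c['pixels'][200:330,210:350,::-1],None,fx=4,fy=4,interpolation=2))
E
```

```text
time_s: 13.32
eef_pos: [652.3, 163.8, 44.3]
ee_rot: [0.497, -0.497, 0.503, -0.503]
force: [0.7, 3.8, -0.8]
grip_width: 0.002
time_s: 13.48
eef_pos: [652.3, 163.8, 44.4]
ee_rot: [0.498, -0.496, 0.503, -0.503]
force: [2.1, 8.0, -0.3]
grip_width: -0.001
t 13.4833 p [652.3 163.8  44.4] jaw -0.7 F [ 2.1  8.  -0.3] j [0.07 0.81 1.2  0.   1.13 0.08] g -0.0011617125301385683
```

View pics/z12.png

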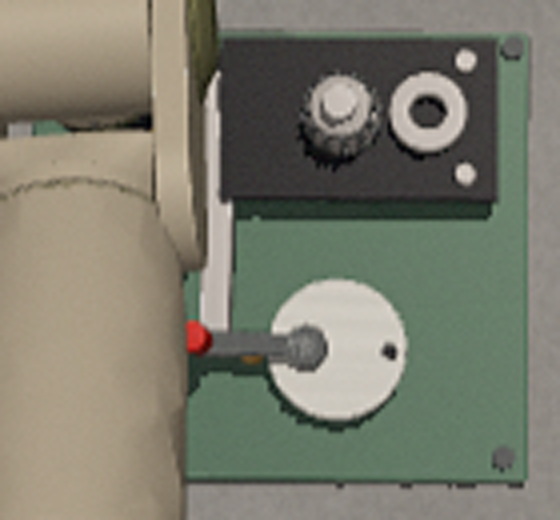

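The gap is closed and the tool has stopped. One or two more firm rows will confirm the hard stop.

```bash
python3 -m handwheel '[{"grip":0,"tx":1,"ty":0,"tz":0,"wx":0,"wy":0,"wz":0},{"grip":0,"tx":1,"ty":0,"tz":0,"wx":0,"wy":0,"wz":0},{"grip":0,"tx":0,"ty":0,"tz":0,"wx":0,"wy":0,"wz":0},{"grip":0,"tx":0,"ty":0,"tz":0,"wx":0,"wy":0,"wz":0}]'
```

```text
time_s: 13.87
eef_pos: [652.3, 163.7, 44.4]
ee_rot: [0.499, -0.496, 0.504, -0.502]
force: [3.0, 16.3, -2.4]
grip_width: -0.004
```

The force rises to 16 N with no movement, so the slide is at its stop. I retreat and lift clear.

```bash
python3 -m handwheel '[{"grip":0,"tx":-5,"ty":0,"tz":0,"wx":0,"wy":0,"wz":0},{"grip":0,"tx":-15,"ty":0,"tz":0,"wx":0,"wy":0,"wz":0},{"grip":0,"tx":-20,"ty":0,"tz":0,"wx":0,"wy":0,"wz":0},{"grip":0,"tx":-20,"ty":0,"tz":0,"wx":0,"wy":0,"wz":0},{"grip":0,"tx":0,"ty":-30,"tz":0,"wx":0,"wy":0,"wz":0},{"grip":0,"tx":0,"ty":-40,"tz":0,"wx":0,"wy":0,"wz":0},{"grip":0,"tx":0,"ty":-40,"tz":0,"wx":0,"wy":0,"wz":0},{"grip":0,"tx":-30,"ty":0,"tz":0,"wx":0,"wy":0,"wz":0},{"grip":0,"tx":-30,"ty":0,"tz":0,"wx":0,"wy":0,"wz":0},{"grip":0,"tx":0,"ty":0,"tz":0,"wx":0,"wy":0,"wz":0}]'
python3 -m handwheel '[{"grip":0,"tx":0,"ty":0,"tz":0,"wx":0,"wy":0,"wz":0},{"grip":0,"tx":0,"ty":0,"tz":0,"wx":0,"wy":0,"wz":0},{"grip":0,"tx":0,"ty":0,"tz":0,"wx":0,"wy":0,"wz":0}]'
python3 - <<'E'
from h import *
st();c=cap('top','t13');s=cap('scene','s13')
cv2.imwrite('pics/z13.png',cv2.resize(c['pixels'][200:330,210:350,::-1],None,fx=4,fy=4,interpolation=2))
cv2.imwrite('pics/zs13.png',cv2.resize(s['pixels'][185:295,285:445,::-1],None,fx=5,fy=5,interpolation=2))
E
```

```text
time_s: 14.7
eef_pos: [652.7, 285.7, 154.7]
ee_rot: [0.498, -0.498, 0.502, -0.502]
force: [-0.8, -0.6, 0.6]
grip_width: 0.003
time_s: 14.95
eef_pos: [653.8, 279.9, 154.1]
ee_rot: [-0.496, 0.497, -0.503, 0.503]
force: [1.2, -0.7, -0.4]
grip_width: 0.003
t 14.95 p [653.8 279.9 154.1] jaw -0.7 F [ 1.2 -0.7 -0.4] j [ 0.24  0.8   0.92 -0.    1.42  0.25] g 0.002891811160064704
```

View pics/z13.png

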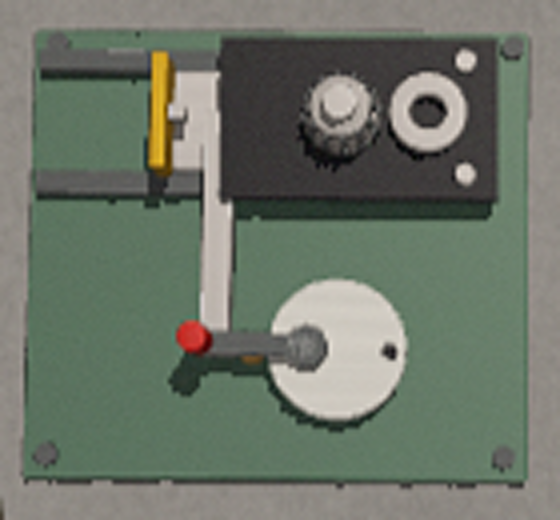

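View pics/zs13.png

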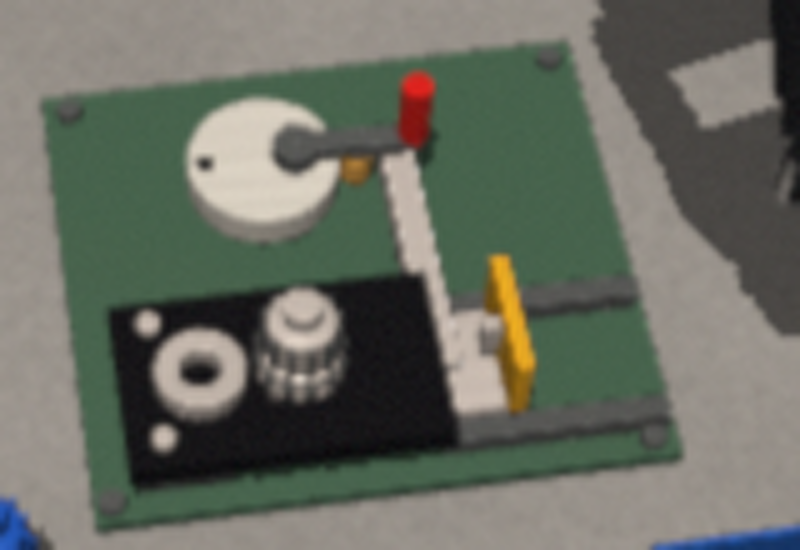

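View pics/s13.png

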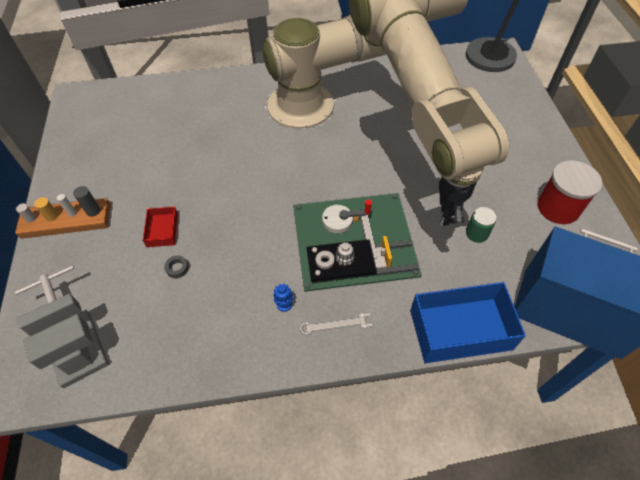

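The black plates are closed with no gap. The cam's lever points at the roller, with its dot on the opposite side. The pinion and the spare bearing are where they started, and the robot is clear.

```bash
python3 -c "
from rig import ctrl
print(ctrl.finish_job())"
```

```text
the job is handed in; nothing more can be done
None
```

The jig is ready for pressing and the job is handed in, at about 15 s of the 51 s allowed; no verdict was reported.

- **Cam:** I straddled the red knob with loosely open fingers and pushed it clockwise, round the side nearest the robot, with one fingertip. From the scene camera the cam reads 3.16 rad by the knob and 3.04 by the black dot. Both are within about 0.1 rad of the low point, well inside the 0.40 limit. The slide had not moved at that point.
- **Slide:** I then pushed the yellow plate forward with the closed fingers. It stopped moving while the force rose to 16 N, which I take as the hard stop. The pictures show no gap between the two black plates.
- **Everything else:** In the last pictures the pinion stands upright in its place, and the spare bearing and the other items look where they were. I checked these by eye only, not by measurement. The robot ended clear of everything, with only noise on the force reading.

The one disagreement was in the camera positions, where the scene view differed from the top and wrist views by about 3–7 mm. For the cam I used a compromise between the views.

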